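Reject a sensor housing under the spring flap

ROBOT

A 6-joint arm with a two-finger parallel gripper is mounted at the origin on the work surface. World frame = base frame: x ahead of the robot, y to its left, z up, the work surface at z = 0. Lengths are in m, angles in degrees, forces in N, time in s.
With the tool pointing down it reaches from about 0.25 to 0.725 m from the base axis. Payload 9.7 kg.
Tool frame: the origin (TCP) lies midway between the tips of the shut fingers; the grasp point (between the pads) lies 19 mm behind it; x points along the fingers, y is the direction in which the jaws open and shut, and the axes are right-handed (so a half turn about x gives the same grasp; the last joint's range is limited). The gripper opens to 85 mm and grips with 20 to 120 N. Pads are 22 mm wide; open, the fingers measure 114 mm over their backs; the gripper's body (76 mm by 85 mm) begins 54 mm behind the grasp point. The pads swing forward as they close: fully open they stand 13 mm farther back than shut.
Start: joints at [-76.604, 4.979, 10.078, 95.1, 0, 90], TCP at [0.127, -0.535, 0.231] pointing down, gripper open.
Joint ranges: [-179.16, 179.16], [-48.56, 103.87], [-65.8, 70.77], [-126.05, 130.52], [-82.76, 87.17], [-180, 180]. Speed limits (degrees/s): [127.2, 127.2, 147.25, 180, 180, 180].

INTERFACE

Orientations are given as [roll, pitch, yaw] about the fixed x, y, z axes, in that order (R = Rz(yaw) Ry(pitch) Rx(roll)).
In Python, from workcell import bot, cams gives the robot as it stands.
- The arm moves only by the tool apply_moves, never from a script. Its argument "commands" is a list of rows, each a list of 5 numbers: the shift along the tool's x, y, z in m, then the turn about the tool's x in rad, then the opening, from -1 (shut) to 1 (fully open). In form: [[tx, ty, tz, roll, hand], ...]. A call has 1 to 12 rows; each row is the pose to reach, as a shift and turn from the pose measured when the call began, along the tool's axes at that moment; what a row does not reach only later rows make up. A row lasts 1/10 s, in which the tool goes at most 50 mm and 8.59 degrees, less where a joint would pass 70% of its speed; a pose out of reach is approached as far as the arm can. A call with a gripper value outside its range is refused whole. The fingers move at their own pace and stop on an object; "newtons" is the grip in N (left out, the last holds). Time passes only in rows, so rows that repeat a pose let the fingers close. It gives the time, the measured TCP pose, the force and the opening at its end, in the units of the state.
- bot.get_obs(): the state, without advancing time (a new reading comes with each control period).
- cams.camera(name): name is "scene" or "top" or "wrist"; returns a dict with "frame" (400x640x3 uint8, blue, green, red), "depth" (400x640 float32, m along the optical axis (not along the pixel's ray), 0 where there is no reading), "camera_matrix" (3x3 intrinsics, pixels), "D" ([k1, k2, p1, p2, k3] as OpenCV has them; the pictures are not rectified), "R" (3x3) and "t" (3): a world point X has camera coordinates R X + t; the wrist camera has in their place "mount" (4x4, takes a point from camera to tool coordinates, whose origin is the TCP and whose axes are the tool frame's). Camera axes: x right, y down, z forward; pixel columns grow to the right and rows downward; lengths in m; the calibration is good to about 2 mm. A picture is of the moment at which its call begins: read the wrist's pose just before it.
- bot.job_done(): hands the job in, once; it reports no verdict.
Trained networks look in the newest picture that a camera, given by its name, has taken for a name from the list of things; names that differ only in an ending like _2 or _b are one class to them, and where a whole thing is asked for, a point or a joint stands for the part that bears it (a point fixed in the world has none). Each returns a list of dicts, best first, with "confidence" (0 to 1); they miss things now and then, are a little off and sometimes report something else, mostly with a low value. They report only what shows in the picture. A call takes as long as a camera call. They do not tell look-alikes from the thing itself.
- cams.spot_in(name, camera): "rect" ([left, top, right, bottom] in pixels, round what is visible of it).
The state is a dict: "time": time; "q": joint angles; "qd": joint speeds; "joint_efforts": joint torques, N m; "ee_pos": TCP position; "tcp_rot": TCP orientation; "wrist_force": force on the tool from outside, world axes, zero at the start; "torque": the same for the moment, N m; "opening": finger opening in m.
Only numpy, scipy, OpenCV 4.12 (cv2) and the standard library are available. Lean on these libraries where they do the work, as an engineer would, in place of code of your own. Each camera call takes 0.05 s, during which the arm holds its last target. There are 200 camera calls.

TASK

Reject the aluminium sensor housing that lies between the guide rails on the conveyor: press the long plate beside the lane down with one fingertip so that the spring flap swings up, and keep it held well open while the other fingertip pushes the housing along the belt, under the flap and over the belt's end into the bin. Then let the flap spring shut. Push only: do not pick the housing up, and leave the spare housing, the camera lens and the screwdriver on the bench where they are.

Things in the scene. Friction and masses are not known exactly. Their poses are not given: they have to be found in the camera images.
- station: Fixed conveyor end with bin; position and heading vary. Origin on the bench, mid-lane, below the flap's blade; +x along the lane in the pushing direction, +y to the press plate's side. Belt 75 mm above the bench, from x = -240 to -14 mm, where it ends. Lane 44 mm wide (y +-22) between rails 8 mm high, 4 mm thick. Hinge posts 102 mm high at x = -183 and -18, y = 40 to 48. Low motor at x = -205 on the -y side.
- flap (a joint): Flap angle: 0 shut, 0.85 rad at its stop; a spring shuts it. One steel piece: press plate, cross arm over the lane and hanging blade, turning about an axis along station x at y = +45 mm, 93 mm above the bench. Pressing the plate down lifts arm and blade. At mid-strip it takes 2 N to start, 5 N at 0.5 rad; a fingertip lowered there to 5 mm above belt level opens it 0.5 to 0.6 rad and may slide along it in x.
- press_plate (a point): Middle of the black strip (165 by 18 mm, along station x) on top of the press plate; moves with the flap. Shut, it is at x = -93.5, y = +79, z = 95 mm in the station's frame. The steel plate is 4 mm thick and spans x = -176 to -11, y = 49 to 92 mm, level when shut; free space below it.
- blade_edge (a point): Middle of the blade's lower edge; moves with the flap. The blade is 4 mm thick at station x = 0, spans y = -18 to +5 mm and when shut hangs to 3 mm above the belt; pushed along x it is rigid. Its lower edge is at least 15 mm above the belt at 0.3 rad, 24 mm at 0.5 rad. The cross arm it hangs from spans x = -12 to +12 mm, top 95 mm above the bench when shut.
- bin_floor (a point): Centre of the floor of the open-topped bin beyond the belt's end, fixed to the station: at x = 56, y = 0, z = 4 mm in its frame. Inside 128 (x) by 102 mm (y); side walls 50 mm, end wall 85 mm above the bench. The housing tips and drops freely into it off the belt's end.
- housing: The aluminium sensor housing to reject, 60 long (its x), 36 wide (its y), 14 mm high, with a round black window (22 mm) on top; 60 to 135 g. It lies flat on the belt between the rails, before the flap, its length along the lane within 5 degrees. Origin at the middle of its underside.
- spare: An equal housing lying on the bench on the station's -y side, to be left alone. Origin at the middle of its underside.
- lens: Black camera lens, 42 mm across and 52 mm high, standing on the bench on the station's -y side, to be left alone. Origin at the middle of its underside.
- driver: Screwdriver 170 mm long lying on the bench on the station's +y side, to be left alone.
Not all that is in view belongs to the job. What is shaped like the housing but orange or purple is not meant.

How it is judged (in metres and radians):
On the way, in this order (a step that is already met when the one before it is completed fails the run):
1. a finger holds the flap open (over 0.3 rad) while the housing is still in front of it (value of joint flap above 0.3 rad and contact force between the fingers and flap above 0.3 N and x of housing in the frame of station below -0.03 m), for 0.1 s.
2. the housing is pushed under the flap by the fingers while a finger still holds the flap open (over 0.3 rad) (value of joint flap above 0.3 rad and contact force between the fingers and flap above 0.3 N and contact force between the fingers and housing above 0.03 N and x of housing in the frame of station between -0.028 and 0.03 m), for 0.04 s.
At the end, for the whole second after the job is handed in: The housing lies at rest in the bin (its origin inside the bin's walls and under 50 mm above the bench) and the flap is shut (under 0.06 rad) (x of housing in the frame of station between -0.008 and 0.12 m and y of housing in the frame of station between -0.051 and 0.051 m and height (world z) of housing below 0.05 m and linear speed of housing below 0.02 m/s and value of joint flap below 0.06 rad); the robot touches nothing.
It fails at once if the housing is lifted off the belt (its origin over 20 mm above it) (height (world z) of housing above 0.095 m).
It fails at once if the spare housing is moved by more than 20 mm (distance of spare from where it was at the start of the episode above 0.02 m).
It fails at once if the lens is moved by more than 20 mm (distance of lens from where it was at the start of the episode above 0.02 m).
It fails at once if the screwdriver is moved by more than 20 mm (distance of driver from where it was at the start of the episode above 0.02 m).
It also fails if it takes over 40 s, if anything falls off the work surface, if the arm or the gripper's body presses on something with over 40 N, if the wrist force passes 120 N, or if a joint passes its speed limit or range.

## Working session

There is one attempt and no reset: what is moved stays moved. The work goes in short steps, Python scripts to look and compute and a tool call to move; the robot and the scene stay as the last step left them, time stands still between calls to the robot, and variables do not carry over. Pictures are saved under pics/ and viewed, about 8 in all and at most 12, crops included, and the job is handed in when it is done.

Besides the shell and the picture viewer there is one more tool, called after "Emit:" as a command line: name --pt "numbers of a row" for each row, then --argument value for the rest. apply_moves: Moves the arm, as the interface text tells. Its arguments: {"type":"object","properties":{"commands":{"type":"array"},"newtons":{"type":"number"}},"required":["commands"]}

```bash
mkdir -p pics; ls; python3 - <<'E'
from workcell import bot,cams
import cv2,numpy as np
o=bot.get_obs();print({k:np.round(v,3) for k,v in o.items()})
for n in("scene","top"):
    c=cams.camera(n);cv2.imwrite(f"pics/{n}0.png",c["frame"]);np.savez(f"{n}0.npz",**c)
    print(n,c["camera_matrix"].tolist(),c["D"],c["R"].tolist(),c["t"])
    for k in("station","flap","press_plate","housing","spare","lens","driver","blade_edge"):
        try: print(k,[(np.round(d["rect"]),round(d["confidence"],2)) for d in cams.spot_in(k,n)])
        except Exception as e: print(k,e)
E
```

```text
pics
{'time': np.float64(0.0), 'q': array([-7.6603e+01,  5.0110e+00,  1.0036e+01,  9.5100e+01, -1.0000e-03,
        9.0001e+01]), 'qd': array([ 0.075, -0.035, -0.031,  0.014, -0.007, -0.064]), 'joint_efforts': array([-1.000e-03, -5.204e+01,  4.648e+01,  1.700e-02, -0.000e+00,
        0.000e+00]), 'ee_pos': array([ 0.127, -0.535,  0.231]), 'tcp_rot': array([-89.413,  89.925, 103.983]), 'wrist_force': array([ 0.752, -0.773, -0.238]), 'torque': array([ 0.008, -0.005,  0.021]), 'opening': np.float64(0.085)}
scene [[364.28595599515296, 0.0, 316.29626635708473], [0.0, 364.28595599515296, 200.15092225566295], [0.0, 0.0, 1.0]] [-0.05757321  0.          0.          0.          0.        ] [[0.6159004108174214, 0.7878183128406415, 0.0029983175043320743], [0.5101879665185095, -0.3959488586538707, -0.763500320989065], [-0.6003123543411711, 0.4717698668669103, -0.6458004877218179]] [-0.38649339 -0.22285102  1.08621133]
station [(array([225., 159., 422., 294.]), 0.78)]
flap [(array([287., 160., 378., 222.]), 0.73), (array([357., 168., 411., 214.]), 0.6)]
press_plate [(array([285., 157., 378., 220.
[... 734 characters left out ...]
712574987], [-0.9950616452921344, 0.023810790906685766, -0.09636061594297045], [0.09676176441028757, 0.016309726788509674, -0.9951739314111337]] [0.03667951 0.60791684 1.11309843]
station [(array([269., 120., 385., 291.]), 0.75)]
flap [(array([269., 173., 320., 269.]), 0.82)]
press_plate [(array([272., 173., 318., 271.]), 0.83), (array([394., 200., 421., 229.]), 0.63)]
housing [(array([242., 269., 270., 285.]), 0.81), (array([315., 207., 337., 235.]), 0.76), (array([389., 119., 413., 139.]), 0.74), (array([411., 253., 439., 281.]), 0.7)]
spare [(array([392., 202., 419., 232.]), 0.8)]
lens [(array([371., 157., 387., 180.]), 0.89)]
driver []
blade_edge [(array([269., 169., 322., 270.]), 0.67)]
```

```bash
python3 - <<'E'
import cv2
a=cv2.imread("pics/top0.png")[100:310,220:460];cv2.imwrite("pics/a.png",cv2.resize(a,None,fx=2.85,fy=2.85,interpolation=2))
a=cv2.imread("pics/scene0.png")[130:380,150:450];cv2.imwrite("pics/b.png",cv2.resize(a,None,fx=2.4,fy=2.4,interpolation=2))
E
```

```text
(no output)
```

View pics/a.png

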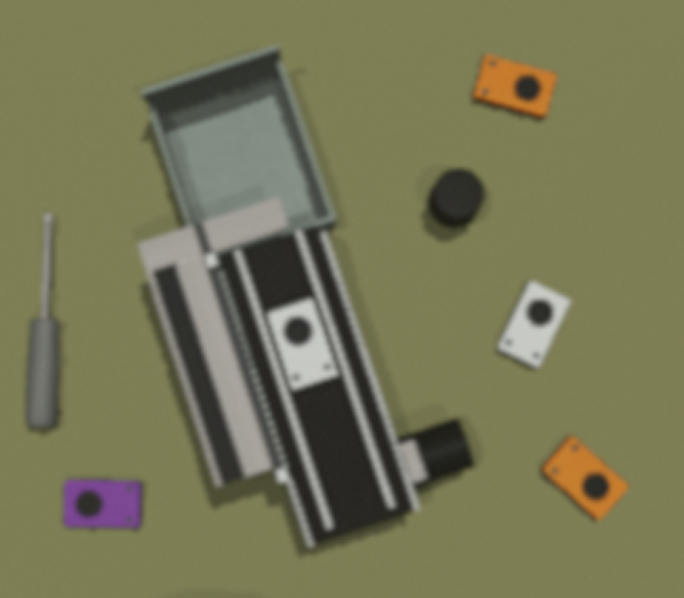

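View pics/b.png

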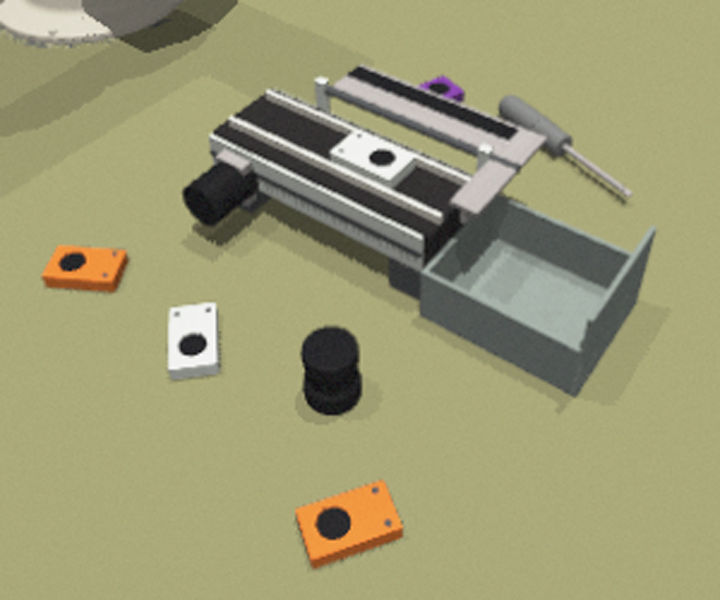

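The top view shows the station with its lane running up and to the left. The housing is at crop ~(302,343), the strip runs from (165,268) to (231,483), and the spare, lens and motor are to the right with the driver to the left. The scene view agrees: the flap is shut and the white housing sits between the rails. Next I'll fit the station pose to these landmarks.

```bash
cat > h.py <<'E'
import cv2,numpy as np
from scipy.optimize import least_squares
from scipy.spatial.transform import Rotation as Ro
def proj(c,P):
    return cv2.projectPoints(np.float64(P),cv2.Rodrigues(c["R"])[0],np.float64(c["t"]),c["camera_matrix"],c["D"])[0][:,0]
def st2w(p,P):
    P=np.atleast_2d(np.float64(P));return P@Ro.from_euler('z',p[2]).as_matrix().T+[p[0],p[1],0]
E
python3 - <<'E'
from h import *
T=dict(np.load("top0.npz"));S=dict(np.load("scene0.npz"))
un=lambda a,s,off:(np.array(a)+.5)/s-.5+off
strip=[[-11,88,95],[-11,70,95],[-176,70,95],[-176,88,95]]
posts=[[-18,44,102],[-183,44,102]]
arm=[[-12,-18,95],[12,-18,95]]
mt=un([(154,272),(175,264),(243,478),(219,487),(211,260),(281,476),(287,228),(277,197)],2.85,[220,100])
mt_P=np.array(strip+posts+arm)/1e3
ms=un([(505,138),(516,129),(321,80),(484,150)],2.4,[150,130])
ms_P=np.array([[-11,70,95],[-11,88,95],posts[1],posts[0]])/1e3
f=lambda p:np.r_[(proj(T,st2w(p,mt_P))-mt).ravel(),0.7*(proj(S,st2w(p,ms_P))-ms).ravel()]
r=least_squares(f,[.4,0,.3],loss='soft_l1');p=r.x;print(p,np.degrees(p[2]));print(np.round(f(p).reshape(-1,2),1))
np.save("st.npy",p)
# housing
mh=un([(266,310),(313,297),(338,376),(292,390)],2.85,[220,100])
def hc(q):
    C=np.array([[30,18],[30,-18],[-30,-18],[-30,18]])/1e3
    R=Ro.from_euler('z',q[2]).as_matrix()[:2,:2]
    return st2w(p,np.c_[C@R.T+q[:2],np.full(4,.089)])
g=lambda q:(proj(T,hc(q))-mh).ravel()
r=least_squares(g,[-.08,0,0]);print("housing",r.x,np.degrees(r.x[2]),np.round(r.fun,1))
R=Ro.from_euler('xyz',[-89.413,89.925,103.983],degrees=True).as_matrix();print(R.round(3))
# tool target over start
for x in(-.16,-.14,-.12,-.04):print(x,st2w(p,[x,.0395,.2]))
E
```

```text
[0.65052858 0.05187108 0.29512559] 16.909450493024337
[[-0.8 -0.2]
 [-0.  -0.1]
 [ 0.3 -0. ]
 [ 0.5 -0.5]
 [-0.2  0.2]
 [-0.2  0.1]
 [ 0.6 -0.1]
 [ 0.6  0.1]
 [ 0.5  0. ]
 [ 0.4 -0.6]
 [-0.1 -1. ]
 [-0.2 -1.6]]
housing [-0.09569694 -0.00087193 -0.01442876] -0.8267073294460353 [ 0.3  0.6  0.1  0.  -0.1 -0.4 -0.3 -0.2]
[[-0.     0.232 -0.973]
 [ 0.001 -0.973 -0.232]
 [-1.    -0.001  0.   ]]
-0.16 [[0.48595711 0.04312572 0.2       ]]
-0.14 [[0.50509242 0.04894292 0.2       ]]
-0.12 [[0.52422773 0.05476012 0.2       ]]
-0.04 [[0.60076898 0.07802892 0.2       ]]
```

Emit:
apply_moves --pt "0 -0.04 -0.04 0 0.52" --pt "0 -0.08 -0.08 -0.06 0.52" --pt "0 -0.12 -0.12 -0.06 0.52" --pt "0 -0.16 -0.16 -0.06 0.52" --pt "0 -0.2 -0.2 -0.06 0.52" --pt "0 -0.24 -0.24 -0.06 0.52" --pt "0 -0.28 -0.285 -0.06 0.52" --pt "0 -0.32 -0.325 -0.06 0.52" --pt "0 -0.36 -0.365 -0.06 0.52" --pt "0 -0.4 -0.41 -0.06 0.52" --pt "0 -0.44 -0.45 -0.06 0.52" --pt "0 -0.48 -0.493 -0.06 0.52"

```text
time: 2.1
ee_pos: [0.4484, -0.0256, 0.2316]
tcp_rot: [151.2, 89.9, -11.9]
wrist_force: [0.7, -1.5, 0.1]
opening: 0.0646
```

```bash
cat >> h.py <<'E'
def toTool(o,W,yaw_st):
    R=Ro.from_euler('xyz',o["tcp_rot"],degrees=True).as_matrix()
    d=R.T@(np.array(W)-o["ee_pos"])
    ty=R[:,1];want=np.array([np.sin(yaw_st),-np.cos(yaw_st)])
    dz=np.arctan2(ty[0]*want[1]-ty[1]*want[0],ty[:2]@want)
    return d.round(4),round(-dz,4)
E
python3 - <<'E'
from h import *
from workcell import bot
o=bot.get_obs();p=np.load("st.npy");print(o["ee_pos"],o["q"].round(1),o["opening"])
for z in(.15,):
  print(toTool(o,st2w(p,[-.15,.0395,z])[0],p[2]))
E
```

```text
[ 0.44839695 -0.02556741  0.23158925] [ -3.3  -8.8  -3.3  95.5  -0.  159.9] 0.06464928839766766
(array([ 0.0816, -0.0549, -0.0658]), np.float64(-0.001))
```

Emit:
apply_moves --pt "0.02 -0.025 -0.03 0 0.52" --pt "0.04 -0.05 -0.06 0 0.52" --pt "0.06 -0.055 -0.066 0 0.52" --pt "0.08 -0.055 -0.066 0 0.52" --pt "0.08 -0.055 -0.066 0 0.52"

```text
time: 2.6
ee_pos: [0.4945, 0.0466, 0.149]
tcp_rot: [-6.6, 89.8, -169.7]
wrist_force: [0.0, 0.4, -0.4]
opening: 0.0646
```

```bash
python3 - <<'E'
from h import *
from workcell import bot,cams
o=bot.get_obs();p=np.load("st.npy")
c=cams.camera("wrist");cv2.imwrite("pics/w.png",c["frame"])
print(o["ee_pos"],o["tcp_rot"],o["opening"],o["q"].round(1))
R=Ro.from_euler('xyz',o["tcp_rot"],degrees=True).as_matrix()
M=np.eye(4);M[:3,:3]=R;M[:3,3]=o["ee_pos"];C=np.linalg.inv(M@c["mount"])
cc=dict(c,R=C[:3,:3],t=C[:3,3])
im=c["frame"].copy()
P=np.array([[-11,88,95],[-11,70,95],[-176,70,95],[-176,88,95],[-18,44,102],[-183,44,102],[-12,-18,95],[12,-18,95]])/1e3
for u in proj(cc,st2w(p,P)):
    if abs(u).max()<1e4: cv2.circle(im,tuple(int(v) for v in u),4,(0,0,255),1)
R2=Ro.from_euler('z',-.0144).as_matrix()[:2,:2]
H=np.array([[30,18],[30,-18],[-30,-18],[-30,18]])/1e3@R2.T+[-.0957,-.0009]
for u in proj(cc,st2w(p,np.c_[H,np.full(4,.089)])):cv2.circle(im,tuple(int(v) for v in u),4,(255,0,255),1)
cv2.imwrite("pics/w1.png",im);np.savez("w.npz",**cc)
S=cams.camera("scene")["frame"][110:280,200:440];cv2.imwrite("pics/s1.png",cv2.resize(S,None,fx=3,fy=3))
e=Ro.from_euler('z',-p[2]).as_matrix()@(o["ee_pos"]-[p[0],p[1],0]);print("TCP st",e)
E
```

```text
[0.49451099 0.04657311 0.14897727] [  -6.59497853   89.80249031 -169.68220428] 0.06463525294012266 [  5.4  -3.   -7.1  86.1  -0.  168.5]
TCP st [-0.15081323  0.04031036  0.14897727]
```

View pics/w1.png

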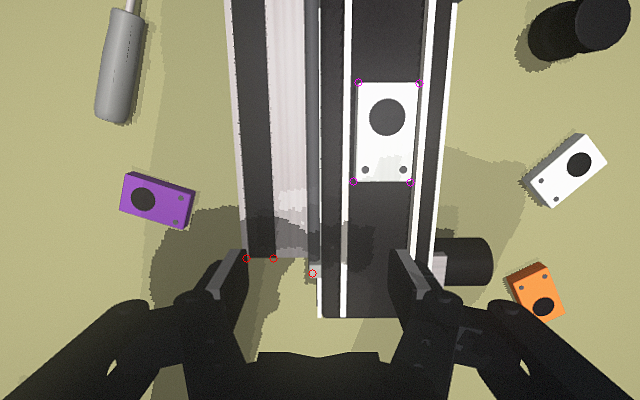

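View pics/s1.png

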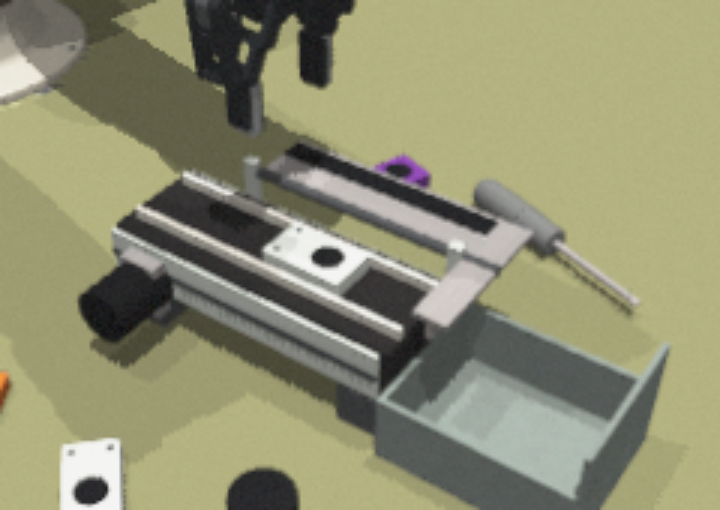

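The overlay matches: the station points sit on their features and the housing corners are within ~3 px. The fingertips are at about (235,255) and (400,255). I'll read their depth to find how far the tips stand behind the TCP.

```bash
python3 - <<'E'
from h import *
c=dict(np.load("w.npz"));p=np.load("st.npy")
d=c["depth"];v,u=np.mgrid[0:400,0:640];m=(d>0.02)
n=cv2.undistortPoints(np.float64(np.c_[u[m],v[m]])[:,None],c["camera_matrix"],c["D"])[:,0]
X=np.c_[n,np.ones(len(n))]*d[m][:,None]
t=X@c["mount"][:3,:3].T+c["mount"][:3,3]
uu,vv=u[m],v[m]
for lo,hi in((180,260),(380,470)):
    k=(uu>lo)&(uu<hi)&(vv>235)&(vv<330)&(t[:,0]<.03)&(t[:,0]>-.03)
    q=t[k];print(len(q),np.percentile(q,[0,2,50,98,100],axis=0).round(4))
    for a in np.arange(-.03,.012,.004):
        s=q[(q[:,0]>=a)&(q[:,0]<a+.004)]
        if len(s)>5:print(round(a,3),len(s),s[:,1:].min(0).round(4),s[:,1:].max(0).round(4))
E
```

```text
1156 [[-0.03   -0.0461 -0.0118]
 [-0.0297 -0.0454 -0.0114]
 [-0.0205 -0.0328 -0.0069]
 [-0.0076 -0.0321  0.0099]
 [-0.0055 -0.0319  0.0111]]
-0.03 267 [-0.046  -0.0116] [-0.0319  0.0111]
-0.026 232 [-0.0461 -0.0118] [-0.0319  0.0108]
-0.022 214 [-0.046  -0.0115] [-0.0322  0.0104]
-0.018 209 [-0.0454 -0.0117] [-0.0324  0.0109]
-0.014 155 [-0.0444 -0.0116] [-0.0323  0.0108]
-0.01 77 [-0.0368 -0.0107] [-0.0323  0.01  ]
1197 [[-0.03    0.032  -0.0117]
 [-0.0296  0.0322 -0.0114]
 [-0.0206  0.0326 -0.0069]
 [-0.0076  0.0455  0.01  ]
 [-0.0056  0.0462  0.0114]]
-0.03 277 [ 0.0321 -0.0116] [0.0462 0.0111]
-0.026 243 [ 0.032  -0.0115] [0.0462 0.0107]
-0.022 229 [ 0.0321 -0.0116] [0.046  0.0108]
-0.018 213 [ 0.032  -0.0117] [0.0459 0.0114]
-0.014 151 [ 0.0321 -0.0116] [0.0445 0.0108]
-0.01 82 [ 0.0321 -0.0108] [0.0381 0.0098]
```

Emit:
apply_moves --pt "0.03 0.001 0 0 0.52" --pt "0.05 0.001 0 0 0.52" --pt "0.06 0.001 0 0 0.52" --pt "0.068 0.001 0 0 0.52" --pt "0.0755 0.001 0 0 0.52" --pt "0.0755 0.001 0 0 0.52" --pt "0.0755 0.001 0 0 0.52"

```text
time: 3.4
ee_pos: [0.4965, 0.0452, 0.0777]
tcp_rot: [166.6, 89.9, 3.5]
wrist_force: [0.0, -0.4, 5.2]
opening: 0.065
```

```bash
python3 - <<'E'
from h import *
from workcell import bot,cams
p=np.load("st.npy");o=bot.get_obs();print(o["wrist_force"],o["ee_pos"],o["tcp_rot"])
print("st",Ro.from_euler('z',-p[2]).as_matrix()@(o["ee_pos"]-[p[0],p[1],0]))
for x in(-.04,):print(toTool(o,st2w(p,[x,.0393,.0735])[0],p[2]))
S=cams.camera("scene")["frame"][110:280,200:440];cv2.imwrite("pics/s2.png",cv2.resize(S,None,fx=3,fy=3))
E
```

```text
[ 3.90143894e-03 -3.73122221e-01  5.22484816e+00] [0.4964713  0.04521144 0.07768523] [166.64939446  89.86248502   3.49475433]
st [-0.14933373  0.03843739  0.07768523]
(array([ 0.0044, -0.001 , -0.1093]), np.float64(-0.0011))
```

View pics/s2.png

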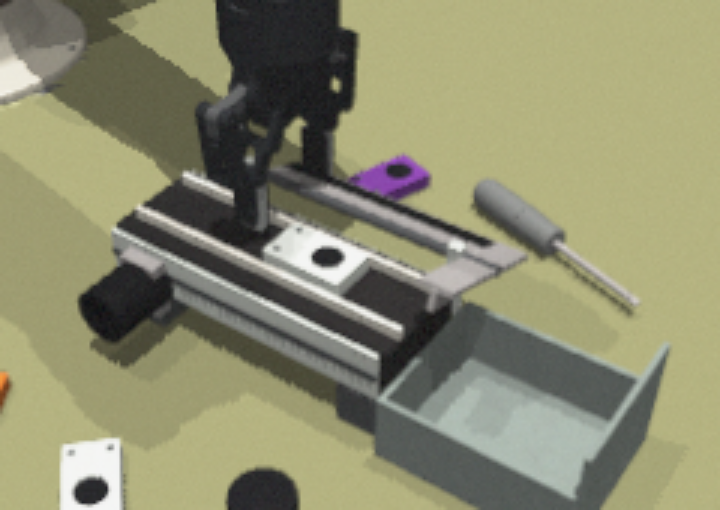

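The flap has opened somewhat, but the TCP stopped 4 mm high (the arm yields under load). I'll press a little deeper before pushing.

Emit:
apply_moves --pt "0.004 0 0 0 0.52" --pt "0.007 0 0 0 0.52" --pt "0.007 0 0 0 0.52" --pt "0.007 0 0 0 0.52"

```text
time: 3.85
ee_pos: [0.497, 0.0454, 0.0715]
tcp_rot: [171.7, 89.8, 8.6]
wrist_force: [0.7, 1.2, 5.3]
opening: 0.0652
```

Emit:
apply_moves --pt "-0.001 -0.001 -0.006 0 0.52" --pt "-0.001 -0.001 -0.012 0 0.52" --pt "-0.001 -0.001 -0.018 0 0.52" --pt "-0.001 -0.001 -0.024 0 0.52" --pt "-0.001 -0.001 -0.03 0 0.52" --pt "-0.001 -0.001 -0.036 0 0.52" --pt "-0.001 -0.001 -0.042 0 0.52" --pt "-0.001 -0.001 -0.048 0 0.52" --pt "-0.001 -0.001 -0.054 0 0.52" --pt "-0.001 -0.001 -0.06 0 0.52"

```text
time: 4.85
ee_pos: [0.5546, 0.0639, 0.0727]
tcp_rot: [172.4, 89.8, 9.2]
wrist_force: [-4.4, 1.9, 3.6]
opening: 0.0651
```

```bash
python3 - <<'E'
from h import *
from workcell import bot,cams
p=np.load("st.npy");o=bot.get_obs();print(o["wrist_force"],o["ee_pos"],o["opening"])
print("st",Ro.from_euler('z',-p[2]).as_matrix()@(o["ee_pos"]-[p[0],p[1],0]))
for x in(-.04,):print(toTool(o,st2w(p,[x,.0393,.0735])[0],p[2]))
S=cams.camera("scene")["frame"][110:280,200:440];cv2.imwrite("pics/s3.png",cv2.resize(S,None,fx=3,fy=3))
E
```

```text
[-4.38914102  1.94882449  3.61866675] [0.55461825 0.06393295 0.0726611 ] 0.06510424797668246
st [-0.08825539  0.03943686  0.0726611 ]
(array([-0.0007,  0.0001, -0.0483]), np.float64(-0.001))
```

View pics/s3.png

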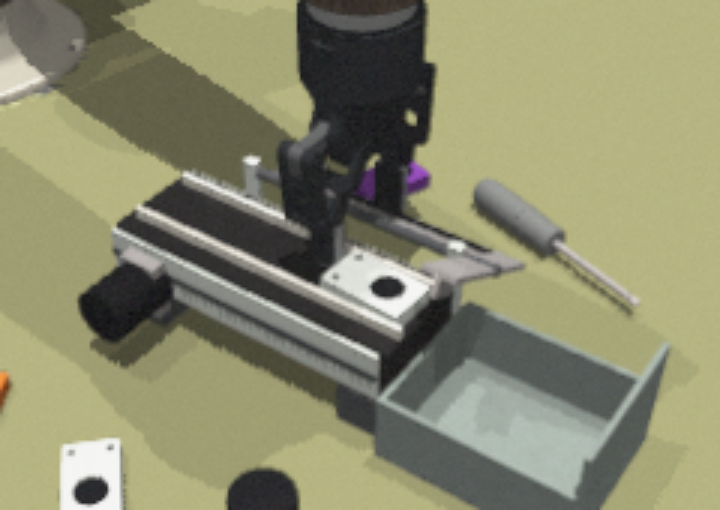

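The housing is moving with the finger (centre about x = -46 mm) and the flap is well open. I'll keep pushing, slower through the counted zone.

Emit:
apply_moves --pt "0 0 -0.006 0 0.52" --pt "0 0 -0.011 0 0.52" --pt "0 0 -0.016 0 0.52" --pt "0 0 -0.02 0 0.52" --pt "0 0 -0.024 0 0.52" --pt "0 0 -0.028 0 0.52" --pt "0 0 -0.032 0 0.52" --pt "0 0 -0.036 0 0.52" --pt "0 0 -0.041 0 0.52" --pt "0 0 -0.046 0 0.52" --pt "0 0 -0.051 0 0.52" --pt "0 0 -0.051 0 0.52"

```text
time: 6.1
ee_pos: [0.6051, 0.0792, 0.0729]
tcp_rot: [173.2, 89.7, 10.0]
wrist_force: [-0.4, 3.0, 4.3]
opening: 0.0648
```

```bash
python3 - <<'E'
from h import *
from workcell import bot,cams
p=np.load("st.npy");o=bot.get_obs();print(o["wrist_force"],o["ee_pos"],o["opening"])
print("st",Ro.from_euler('z',-p[2]).as_matrix()@(o["ee_pos"]-[p[0],p[1],0]))
S=cams.camera("scene")["frame"][110:280,200:440];cv2.imwrite("pics/s4.png",cv2.resize(S,None,fx=3,fy=3))
E
```

```text
[-0.40839726  3.0259315   4.25549473] [0.60513624 0.07920363 0.07292381] 0.06482161745529144
st [-0.03547989  0.03935366  0.07292381]
```

View pics/s4.png

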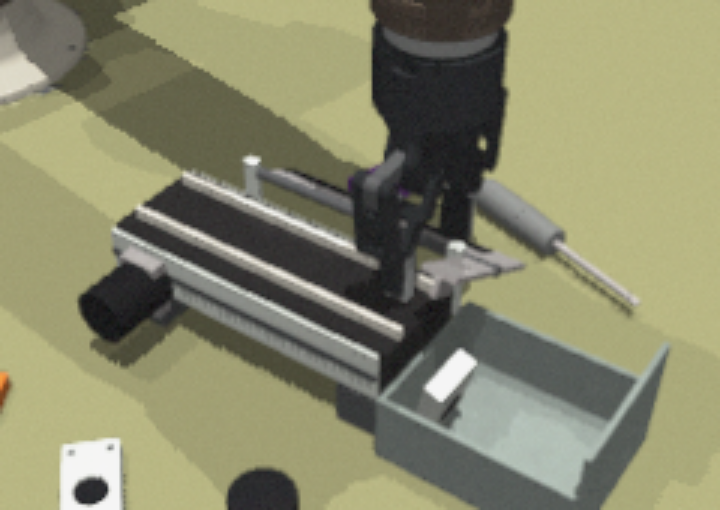

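The housing has dropped into the bin, leaning on or still settling at (447,385). I'll back off slightly, rise straight up so the flap closes, then check.

Emit:
apply_moves --pt "0 0 0.02 0 0.52" --pt "0 0 0.03 0 0.52" --pt "-0.006 0 0.03 0 0.52" --pt "-0.012 0 0.03 0 0.52" --pt "-0.018 0 0.03 0 0.52" --pt "-0.025 0 0.03 0 0.52" --pt "-0.05 0 0.03 0 0.52" --pt "-0.08 0 0.04 0 0.52" --pt "-0.11 0 0.06 0 0.52" --pt "-0.14 0 0.09 0 0.52" --pt "-0.14 0 0.1 0 0.52" --pt "-0.14 0 0.1 0 0.52"

```text
time: 7.35
ee_pos: [0.5085, 0.0496, 0.2137]
tcp_rot: [170.1, 89.5, 7.0]
wrist_force: [-0.2, 0.0, 0.5]
opening: 0.0651
```

```bash
python3 - <<'E'
from h import *
from workcell import bot,cams
o=bot.get_obs();print(o["wrist_force"],o["ee_pos"],o["time"])
S=cams.camera("scene")["frame"][110:280,200:440];T=cams.camera("top")["frame"][100:310,220:460]
im=np.vstack([cv2.resize(S,(480,340)),cv2.resize(T,(480,420))[:260]]);cv2.imwrite("pics/s5.png",im)
E
```

```text
[-0.1987288   0.03502728  0.52856525] [0.50846586 0.04964931 0.213651  ] 7.35
```

View pics/s5.png

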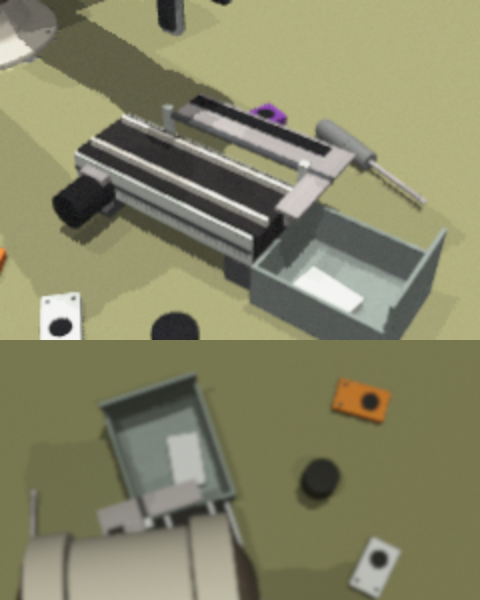

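The housing lies flat in the bin, upside down, near (325,290) in the scene half. The flap is shut and nothing else has moved, so I'm handing the job in.

```bash
python3 -c "
from workcell import bot
print(bot.get_obs()['qd'].round(2));print(bot.job_done())"
```

```text
[ 0.2   1.24 -0.02 -0.07  0.09 -0.13]
the job is handed in; nothing more can be done
None
```

The job is handed in at about 7.4 s of the 40 s allowed, and the housing is in the bin. One fingertip held the press plate down and slid along it. The other pushed the housing under the open flap and off the belt's end. I then backed off and rose so the flap could spring shut.

**Last checks:** the final pictures show the housing lying flat in the bin, upside down, with the flap shut. The spare, lens and screwdriver appear to be where they were. The wrist force was back near zero.

**What I did not measure:**
- I judged the flap angle during the push from the pictures and the fingertip height (about 79 mm above the bench, within the 0.5–0.6 rad opening you describe).
- I did not measure the housing's final position; the pictures show it well inside the bin walls.
- The hand-in gave no verdict.

**What differed from plan:** the first press stopped about 4 mm high, so I pressed a little deeper before pushing.

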